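Index the assembly turret to the check station

TASK

Pull the yellow ring of the assembly turret up until its pin is clear of the index plate, swing the turret so that the white ceramic part it carries stands beside the column with the green cap, and let the pin spring fully home in the notch of the blue plate there, then let go. The notch may have been set a little to either side, so ease the pin onto the plate and feel for the notch with it, never forcing the pin hard against a plate or a notch wall. Keep the part standing in its nest and leave the loose things around the fixture where they are.

Things in the scene. Friction and masses are not known exactly. Their poses are not given: they have to be found in the camera images.
- fixture: Fixed index fixture: aluminium base plate 280 x 250 mm on feet, its top 34 mm above the bench. Origin on the bench under the turret's vertical pivot; x axis from the pivot to where the part stands at the start, away from the yellow ring. All its notches are radial slots 12 mm wide, 80 to 135 mm from the pivot, open to the outside.
- home_notch (a point): Point in the home notch, 100 mm from the pivot, level with the top (50 mm) of the dark home plate, which reaches 23 degrees to either side. Left and right, partly slid under it, lies a blue plate (top 48.5 mm above the bench) with one notch, set anew each time 0.75 to 1.15 rad from home as seen from the pivot; these are not tracked but show from above.
- turret (a joint): Angle of the turret in rad, 0 at the start (home notch), growing anticlockwise from above, stops at -1.3 and 1.3. The turret is a level aluminium bar 58 to 68 mm above the bench: at one end, 100 mm from the pivot, the plunger with the yellow ring, at the other end, 100 mm out, the nest with the part. About 0.08 N m of friction; stays where it is left.
- plunger (a joint): How far the plunger is pulled up, in m: 0 fully home, stop at 0.020. Its spring pulls it down with about 6 N at 0 and 10 N at 0.020. It must be above 0.014 to leave the home notch; resting on a blue plate it reads about 0.0125.
- ring_grip (a point): Centre of the top bar of the yellow pull ring, 122 mm above the bench with the plunger home. The ring is a flat upright frame, radial to the pivot: top bar 44 mm long (radially), 10 mm thick (along the swing), 16 mm tall; below it a window 19 mm tall, then a stem into a brass bush (top 80 mm above the bench). Grip it from above across the 10 mm.
- pin: Steel pin of 9 mm diameter with a flat tip under the plunger, moving with it, 100 mm from the pivot. When home its tip is 36 mm above the bench. Its origin lies on the pin's axis, on the bench level when home.
- nest (a point): Centre of the floor of the round nest at the far end of the turret, 68 mm above the bench; its white rim is 12 mm tall and 58 mm wide inside.
- part: Loose white ceramic part with steel flanges and a copper stem, 54 mm wide, 68 mm tall, about 0.25 kg, standing in the nest. Origin at the centre of its underside, z axis up along it.
- check_post: Fixed white column with a GREEN cap, 102 mm tall, 48 mm wide at the foot: the check station. It stands 200 mm from the pivot, 0.95 rad to one side of the fixture's x axis (+y or -y side of the fixture, this changes). Origin at the centre of its foot.
- park_post: The same column with a RED cap on the other side: not the wanted station. Origin at the centre of its foot.
- spare: Bystander: a loose ceramic part like the one in the nest, standing on the bench. Origin at the centre of its underside.
- brass_tube: Bystander: brass bar 28 mm wide, 75 mm tall, standing loose on the bench. Origin at the centre of its underside.
There are look-alikes about, which are no part of the job. Leave any purple or turquoise look-alike of the part alone.

How it is judged (in metres and radians):
On the way, in this order (a step that is already met when the one before it is completed fails the run):
1. the plunger is pulled up clear of the home notch (value of joint plunger above 0.0145 m), for 0.2 s.
2. the pin is fully home in the notch at the green-capped column (value of joint plunger below 0.002 m and horizontal distance between nest and check_post below 0.11 m), for 0.2 s.
At the end, for the whole second after the job is handed in: The plunger is home within 2 mm in the notch of the green-capped column (nest less than 110 mm from that column's axis), the turret is at rest, and the part stands in the nest (within 8 mm of its centre, tilted less than 0.1 rad) (all of step 2 and velocity of joint turret between -0.05 and 0.05 rad/s and distance between part and nest below 0.008 m and angle between part's own z axis and vertical below 0.1 rad and linear speed of part below 0.03 m/s); the robot touches nothing.
It fails at once if the pin is forced against a plate or notch wall with more than 25 N (contact force between pin and anything else above 25 N).
It fails at once if the part tips in its nest by more than 0.25 rad or leaves it (angle between part's own z axis and vertical above 0.25 rad or distance between part and nest above 0.025 m).
It fails at once if a bystander is moved by more than 15 mm (distance of any of spare, brass_tube from where it was at the start of the episode above 0.015 m).
It also fails if it takes over 56 s, if anything falls off the work surface, if the arm or the gripper's body presses on something with over 40 N, if the wrist force passes 120 N, or if a joint passes its speed limit or range.

ROBOT

A 7-joint arm with a two-finger parallel gripper is mounted at the origin on the work surface. World frame = base frame: x ahead of the robot, y to its left, z up, the work surface at z = 0. Lengths are in mm, angles in rad, forces in N, time in s.
With the tool pointing down it reaches from about 400 to 900 mm from the base axis. Payload 5.6 kg.
Tool frame: the origin (TCP) lies midway between the tips of the shut fingers; the grasp point (between the pads) lies 19 mm behind it; z points along the fingers, y is the line along which they close (so a half turn about z gives the same grasp; the last joint's range is limited). The gripper opens to 92 mm and grips with 3 to 60 N. Pads are 20 mm wide; open, the fingers measure 128 mm over their backs; the gripper's body (75 mm by 189 mm) begins 69 mm behind the grasp point.
Start: joints at [1.235, 0.468, -0.012, 1.603, 0.006, 1.071, -0.056], TCP at [187.569, -622.357, 174.992] pointing down, gripper open.
Joint ranges: [-2.53, 2.53], [-0.31, 2.02], [-1.57, 1.55], [0.28, 2.44], [-1.29, 4.43], [0.15, 1.84], [-2.92, 2.92]. Speed limits (rad/s): [2.57, 2.57, 3.14, 3.14, 3.14, 3.14, 3.14].

INTERFACE

Orientations are given as a rotation vector (axis times angle).
In Python, from cell import robot, grip, kin, viewer gives the robot as it stands. Calls block until the motion is done:
- robot.movep(position, orientation): joint-space move of the TCP to a pose.
- robot.servo_line(position, feed=150, rotation=None): straight line of the TCP; rotation=None keeps the orientation; feed is the mean speed in mm/s.
- robot.goto_joints(angles): joint-space move.
- grip(opening, newtons=None): opening from 0.0 (shut) to 1.0 (fully open); newtons is the grip in N (None keeps the last); returns when the fingers have stopped.
- robot.hold(seconds).
- kin.ik(position, orientation): joint angles nearest the present ones, or None.
- robot.observe(): the state.
- viewer.read_camera(name): name is "scene" or "top"; returns the picture (400x640x3 uint8, red, green, blue); there is no depth.
- viewer.camera_info(name): a dict with "camera_matrix" (3x3 intrinsics, pixels), "R" (3x3) and "t" (3): a world point X has camera coordinates R X + t. Camera axes: x right, y down, z forward; pixel columns grow to the right and rows downward; lengths in mm; the calibration is good to about 2 mm. A picture is of the moment at which its call begins. camera_info takes no time and is no camera call.
A pose or a line that the arm cannot do raises robot.IKError and nothing moves.
- robot.job_done(): hands the job in; it is judged then, once.
Trained networks look in the newest picture that a camera, given by its name, has taken for a name from the list of things; names that differ only in an ending like _2 or _b are one class to them, and where a whole thing is asked for, a point or a joint stands for the part that bears it (a point fixed in the world has none). Each returns a list of dicts, best first, with "confidence" (0 to 1); they miss things now and then, are a little off and sometimes report something else, mostly with a low value. They report only what shows in the picture. A call takes as long as a camera call. They do not tell look-alikes from the thing itself.
- viewer.silhouettes(name, camera): "mask" (400x640 bool, what is visible of it).
- viewer.pinpoint(name, camera): "at" ([x, y, z] in mm, in the coordinates of the camera as it stood for that picture, good to about 4 mm: a listed point, or the origin of a listed thing).
The state is a dict: "t": time; "joints": joint angles; "joint_velocities": joint speeds; "joint_torque": joint torques, N m; "tcp_pos": TCP position; "tcp_rot": TCP orientation; "contact_force": force on the tool from outside, world axes, zero at the start; "wrist_torque": the same for the moment, N m; "grip_width": opening from 0.0 (shut) to 1.0 (fully open); "grip_force": force on a finger pad.
Only numpy, scipy, OpenCV 4.12 (cv2) and the standard library are available. Lean on these libraries where they do the work, as an engineer would, in place of code of your own. Each camera call takes 0.05 s, during which the arm holds its last target. There are 200 camera calls.

## Working session

There is one attempt and no reset: what is moved stays moved. The work goes in short steps, each a Python script; the robot and the scene stay as the last script left them, time stands still between calls to the robot, and variables do not carry over. Pictures are saved under pics/ and viewed, at most 10 in all, crops included, and the job is handed in when it is done.

```bash
ls; mkdir -p pics; cat > h.py <<'E'
import numpy as np, cv2
from cell import robot, grip, kin, viewer
def world(name,cam):
    i=viewer.camera_info(cam);R=np.array(i["R"]);t=np.array(i["t"])
    return [(round(d["confidence"],2),(R.T@(np.array(d["at"])-t)).round(1)) for d in viewer.pinpoint(name,cam)]
def pix(p,cam):
    i=viewer.camera_info(cam);c=np.array(i["camera_matrix"])@(np.array(i["R"])@np.array(p)+np.array(i["t"]));return c[:2]/c[2]
def unpix(u,v,z,cam):
    i=viewer.camera_info(cam);R=np.array(i["R"]);d=R.T@np.linalg.inv(i["camera_matrix"])@[u,v,1];c=-R.T@np.array(i["t"])
    return c+d*(z-c[2])/d[2]
E
python3 - <<'E'
from h import *
for c in("top","scene"):
    im=viewer.read_camera(c);cv2.imwrite(f"pics/{c}0.png",im[...,::-1])
    for n in("fixture","home_notch","ring_grip","pin","nest","part","check_post","park_post","spare","brass_tube"):
        print(c,n,world(n,c))
o=robot.observe();print(o["t"],o["tcp_rot"],o["contact_force"])
E
```

```text
pics
top fixture [(0.82, array([ 5.491e+02,  8.340e+01, -4.000e-01])), (0.22, array([644.5, 105. ,  69.6]))]
top home_notch [(0.59, array([449.2,  57.7,  46. ]))]
top ring_grip [(0.38, array([452.1,  57.7, 124.5]))]
top pin []
top nest [(0.58, array([645.6, 103. ,  69.2]))]
top part [(0.72, array([788.8,  32.2,  -2.8])), (0.68, array([793.1, 125.4,  -1.2])), (0.65, array([644.4, 103.8,  66.1]))]
top check_post [(0.6, array([625. , 267.9,   4.6]))]
top park_post [(0.64, array([696.8, -52.6,  -0.7]))]
top spare [(0.77, array([448.4, 342.5,   1.1]))]
top brass_tube [(0.48, array([ 567. , -180.1,    2.2]))]
scene fixture [(0.58, array([548.3,  79.5,   4.4]))]
scene home_notch [(0.77, array([453.2,  56.7,  50.1]))]
scene ring_grip [(0.48, array([447.9,  55.8, 124.2]))]
scene pin []
scene nest [(0.92, array([646.8, 105.2,  66.7]))]
scene part [(0.95, array([790.9,  34.7,   3.4])), (0.76, array([647. ,  99.2,  71.7])), (0.67, array([796.6, 121.1,   1.8]))]
scene check_post [(0.73, array([623.5, 266.4,   1.8])), (0.2, array([697.6, -48.4,   1.7]))]
scene park_post [(0.8, array([698.8, -49. ,   3.1]))]
scene spare [(0.62, array([443. , 342.4,   4.5]))]
scene brass_tube [(0.67, array([ 564.6, -177.2,    6. ])), (0.53, array([547.7,  81.7,   0.8]))]
1.1 [ 3.10797037e+00  4.58149651e-01 -2.35110217e-05] [-0.99654862 -0.33452651  0.57309104]
```

```bash
python3 - <<'E'
from h import *
im=cv2.imread("pics/top0.png")
u,v=pix([549,81,50],"top").astype(int)
print(u,v,im.shape)
y0,x0=max(0,v-110),max(0,u-140);c=im[y0:v+110,x0:u+140];print(x0,y0)
cv2.imwrite("pics/crop.png",cv2.resize(c,None,fx=2.7,fy=2.7,interpolation=cv2.INTER_CUBIC))
E
```

```text
308 228 (400, 640, 3)
168 118
```

View pics/crop.png

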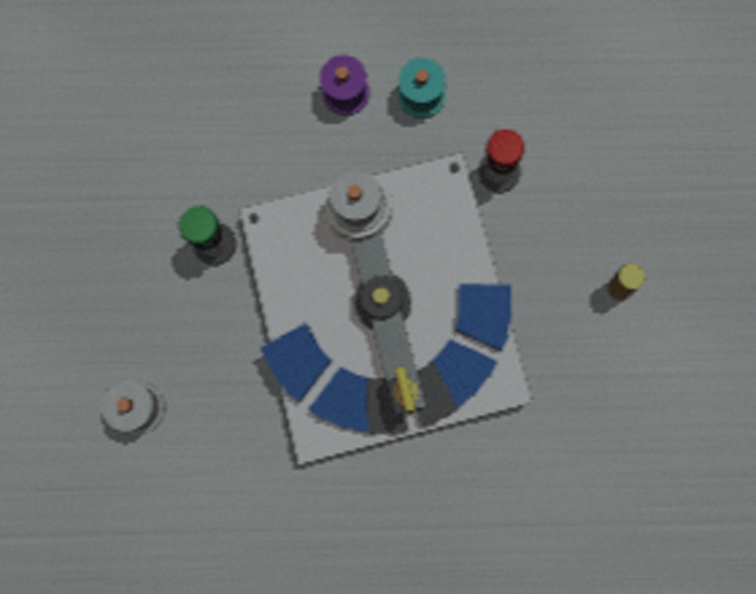

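View pics/scene0.png

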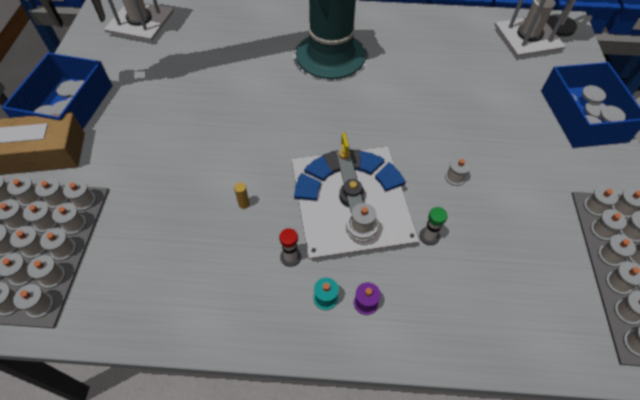

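The green cap is at crop (200,225), on the fixture's +y side, so the pin must go to the right-hand blue plate, whose notch is near crop (478,348). The red cap is on the other side. Next I'll measure the notch angle and check IK for both tool yaws.

```bash
cat >> h.py <<'E'
from scipy.spatial.transform import Rotation as Ro
P=np.array([548.3,81.0]);YAW=np.arctan2(103.6-57,646-450);S=1
def pose(th,z,s=None):
    s=s or S
    phi=np.pi+YAW+th;t=s*np.array([-np.sin(phi),np.cos(phi),0]);d=np.array([0,0,-1.])
    M=np.c_[np.cross(t,d),t,d]
    return np.r_[P+100*np.array([np.cos(phi),np.sin(phi)]),z],Ro.from_matrix(M).as_rotvec()
E
python3 - <<'E'
from h import *
im=cv2.imread("pics/top0.png").astype(int)
print("yaw",YAW)
b=(im[...,0]-im[...,2]).astype(np.float32)
fx=viewer.camera_info("top")["camera_matrix"][0][0];print("mm/px",np.linalg.norm(unpix(300,200,48.5,"top")-unpix(301,200,48.5,"top")))
th=np.arange(-1.4,1.4,.01)
for r in(90,100,110,120,128):
    pr=[]
    for a in th:
        phi=np.pi+YAW+a
        pr.append(pix([*(P+r*np.array([np.cos(phi),np.sin(phi)])),48.5],"top"))
    pr=np.float32(pr);v=cv2.remap(b,pr[:,:1],pr[:,1:],cv2.INTER_LINEAR).ravel()
    out=[]
    for lo,hi in((.65,1.25),(-1.25,-.65)):
        m=(th>lo)&(th<hi);w=np.clip(np.median(v[m])-8-v[m],0,None);k=np.argmin(v[m]);tt=th[m];n=abs(tt-tt[k])<.12
        out.append((round((w*tt)[n].sum()/w[n].sum(),3),v[m].min(),np.median(v[m])))
    on=th[v>30];print(r,out,on.min().round(2),on.max().round(2))
for s in(1,-1):
    for a in(0,.5,1,1.25): 
        q=kin.ik(*pose(a,125,s)); print(s,a,None if q is None else np.round(q,2))
E
```

```text
yaw 0.23342126779655367
mm/px 2.8740720786101295
90 [(np.float64(0.879), np.float32(2.0449219), np.float32(65.28125)), (np.float64(-0.874), np.float32(4.1132812), np.float32(62.569824))] -1.4 1.39
100 [(np.float64(0.881), np.float32(-1.390625), np.float32(65.4541)), (np.float64(-0.873), np.float32(3.03125), np.float32(63.635742))] -1.4 1.39
110 [(np.float64(0.881), np.float32(-2.4345703), np.float32(65.88379)), (np.float64(-0.873), np.float32(3.8984375), np.float32(63.80957))] -1.4 1.39
120 [(np.float64(0.881), np.float32(-0.83984375), np.float32(65.546875)), (np.float64(-0.876), np.float32(3.59375), np.float32(63.325195))] -1.4 1.39
128 [(np.float64(0.881), np.float32(-0.9902344), np.float32(65.66699)), (np.float64(-0.877), np.float32(3.6992188), np.float32(63.5166))] -1.4 1.39
1 0 [ 0.47  0.31 -0.77  2.07  0.28  0.86 -1.8 ]
1 0.5 [ 0.48  0.32 -0.67  2.03  0.26  0.87 -1.17]
1 1 [ 0.47  0.38 -0.62  1.94  0.28  0.9  -0.62]
1 1.25 [ 0.48  0.43 -0.63  1.89  0.31  0.93 -0.39]
-1 0 [ 0.76  0.47 -1.16  2.06  0.54  0.95  1.11]
-1 0.5 [ 0.91  0.63 -1.31  2.01  0.71  1.07  1.57]
-1 1 [ 0.91  0.73 -1.32  1.92  0.79  1.14  2.08]
-1 1.25 [ 0.89  0.79 -1.32  1.87  0.83  1.19  2.33]
```

Notch at about +0.881 rad, and the estimate agrees across radii. Next is the approach and grip, then a lift of 17 mm.

```bash
python3 - <<'E'
from h import *
def st(m):
    o=robot.observe();print(m,round(o["t"],2),np.round(o["tcp_pos"],1),"F",np.round(o["contact_force"],1),"T",np.round(o["wrist_torque"],2),round(o["grip_width"]*92,1),round(o["grip_force"],1))
p,r=pose(0,180);robot.movep(p,r);grip(.45,8)
st("above")
p[2]=103;robot.servo_line(p,feed=100);st("down")
grip(0,8);robot.hold(.2);st("soft")
E
```

```text
above 4.54 [451.   57.9 180. ] F [-0.8  0.2  0.2] T [-0.03 -0.05 -0.01] 41.3 0.0
down 5.46 [451.5  58.1 103.4] F [0.1 0.7 0.3] T [ 0.   -0.05 -0.05] 41.5 0.0
soft 6.38 [451.   57.9 103. ] F [ 0.5 -0.7  0.7] T [-0.03 -0.   -0.05] 0.7 0.0
```

```bash
python3 - <<'E'
from h import *
a=[]
for c in("top","scene"):
    im=viewer.read_camera(c)[...,::-1]
    u,v=pix([451,58,110],c).astype(int);print(c,u,v)
    a.append(cv2.resize(im[v-45:v+45,u-45:u+45],(400,400),interpolation=cv2.INTER_CUBIC))
    print(world("ring_grip",c))
cv2.imwrite("pics/g1.png",np.hstack(a))
E
```

```text
top 316 261
[]
scene 344 144
[]
```

View pics/g1.png

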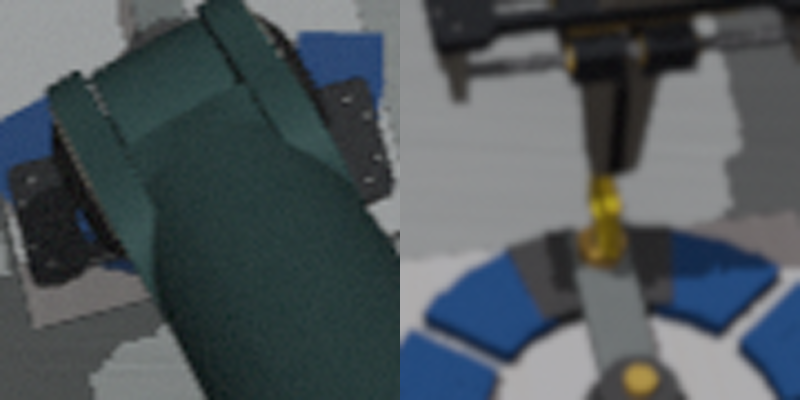

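The fingers shut at scene (346,137), above or beside the ring bar rather than around it. I'll check the projections and the ring's pixel extent before and now.

```bash
python3 - <<'E'
from h import *
o=robot.observe();t=o["tcp_pos"]
im=viewer.read_camera("scene")[...,::-1].copy();i0=cv2.imread("pics/scene0.png")
for k,m in(("old",i0),("new",im)):
    h=cv2.cvtColor(m,cv2.COLOR_BGR2HSV);y=cv2.inRange(h,(18,120,70),(35,255,255))[110:170,320:370]
    r,c=np.nonzero(y);print(k,r.min()+110,r.max()+110,c.min()+320,c.max()+320)
    s=cv2.matchTemplate(m[150:260,280:420],i0[180:215,330:375],cv2.TM_CCOEFF_NORMED);print(cv2.minMaxLoc(s)[1::2])
for q in([*t[:2],103],[*t[:2],122],[*t[:2],130],[450,57,130],[*P,70]):print(np.round(q),pix(q,"scene"))
print(np.round(t,1),Ro.from_rotvec(o["tcp_rot"]).as_matrix().round(2).tolist())
a=[cv2.resize(m[110:170,315:375],(400,400),interpolation=cv2.INTER_CUBIC) for m in(i0,im)]
cv2.imwrite("pics/g2.png",np.hstack(a))
E
```

```text
old 133 158 340 349
(1.0, (50, 30))
new 113 158 337 349
(0.9998922944068909, (50, 30))
[451.  58. 103.] [344.68071154 146.13302586]
[451.  58. 122.] [345.09938201 140.81989958]
[451.  58. 130.] [345.27938118 138.53562498]
[450  57 130] [344.90810662 138.18137813]
[548.  81.  70.] [352.33464351 188.30677038]
[451.   57.9 103. ] [[0.97, 0.23, -0.0], [0.23, -0.97, 0.0], [0.0, -0.0, -1.0]]
```

View pics/g2.png

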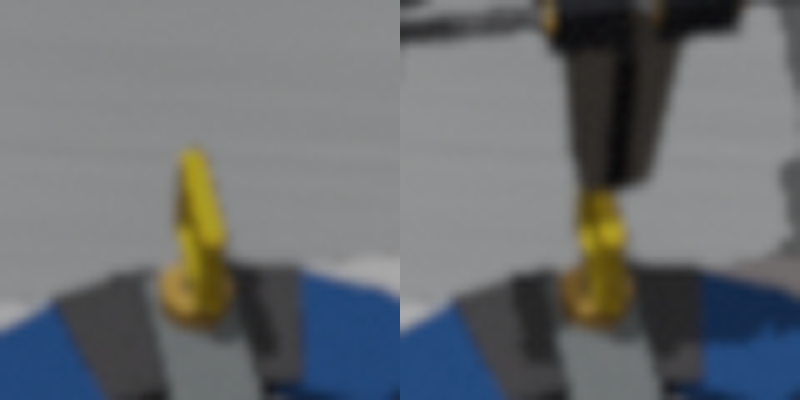

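```bash
python3 - <<'E'
from h import *
for c in("top","scene"):
    i=viewer.camera_info(c);print(c,(-np.array(i["R"]).T@np.array(i["t"])).round())
p=np.array(robot.observe()["tcp_pos"]);p[2]=107;robot.servo_line(p,feed=40)
o=robot.observe();print(o["contact_force"],o["grip_width"]*92,o["grip_force"])
p[2]=190;robot.servo_line(p,feed=150)
q=np.array([420,-120,150.]);robot.movep(q,o["tcp_rot"])
t=robot.observe()["tcp_pos"];print(np.round(t,1),robot.observe()["t"])
a=[]
for c in("top","scene"):
    im=viewer.read_camera(c)[...,::-1];cv2.imwrite(f"pics/air_{c}.png",im)
    u,v=pix(t,c);print(c,u,v);x,y=int(u),int(v);m=im[y-40:y+40,x-40:x+40].copy()
    m=cv2.resize(m,(400,400),interpolation=cv2.INTER_CUBIC);cv2.circle(m,(int((u-x+40)*5),int((v-y+40)*5)),4,(0,0,255),1);a.append(m)
cv2.imwrite("pics/air.png",np.hstack(a))
E
```

```text
top [ 369.   40. 1193.]
scene [1165.   42.  941.]
[-0.6109526   0.81355029 -0.64515999] 0.6023444364503145 0.0
[ 420.3 -118.7  149.8] 8.3417
top 386.93051368110883 271.39399780724085
scene 270.4462164145441 118.63153113228236
```

View pics/air.png

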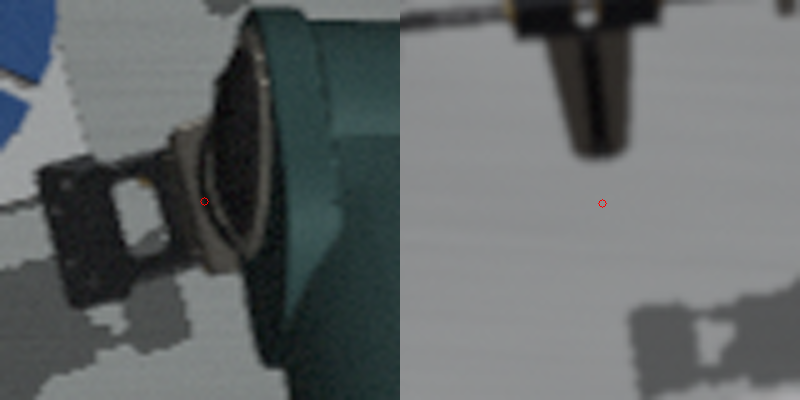

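In the scene view the shut fingertips are at crop (602,155), but the reported TCP projects to (602,203). The sideways position matches, and the top view matches in x and y. So the real tips sit about 30 mm higher than reported. I'll measure this with a gentle guarded touch on the empty bench here.

```bash
python3 - <<'E'
from h import *
for z in(150,180,190,200):print(z,pix([430,-117,z],"scene"))
p=np.array(robot.observe()["tcp_pos"]);p[2]=20;robot.servo_line(p,feed=120)
robot.hold(.1);o=robot.observe();f0=o["contact_force"][2];print(f0,o["tcp_pos"],o["t"])
while p[2]>-50:
    p[2]-=1;
    try: robot.servo_line(p,feed=25)
    except robot.IKError as e: print("ik",e);break
    o=robot.observe();f=o["contact_force"][2]-f0
    if abs(f)>3: break
print(p[2],o["tcp_pos"],f,o["t"])
E
```

```text
150 [270.62538525 121.67841148]
180 [269.52990569 112.44705812]
190 [269.15297086 109.27071537]
200 [268.76990932 106.04274413]
-0.7356640918465454 [ 421.45859424 -118.32164982   20.64435829] 9.775
-40.0 [ 420.90335672 -118.12396601  -39.22701737] 12.905458337087879 24.775
```

Tip contact came at a reported z of about -39.5, so true z = reported + 39.5. The image gives about +40. I'll apply that, being quick since t is already 24.8 s.

```bash
cat >> h.py <<'E'
OFF=39.5
f0=np.array([-.5,.2,0.])
def st(m,th=0):
    o=robot.observe();phi=np.pi+YAW+th;F=np.array(o["contact_force"]);t=np.array([-np.sin(phi),np.cos(phi),0]);n=np.array([np.cos(phi),np.sin(phi),0])
    print(m,"t%.2f z%.1f Ftan %.1f Frad %.1f Fz %.1f w%.1f gf%.1f"%(o["t"],o["tcp_pos"][2]+OFF,F@t,F@n,F[2],o["grip_width"]*92,o["grip_force"]),flush=True);return F@t,F[2]
E
python3 - <<'E'
from h import *
p=np.array(robot.observe()["tcp_pos"]);p[2]=115;robot.servo_line(p,feed=250)
p,r=pose(0,160-OFF);robot.movep(p,r);grip(.3,8)
p[2]=103-OFF;robot.servo_line(p,feed=100);st("down")
grip(0,8);st("soft")
E
```

```text
down t27.57 z103.2 Ftan -0.1 Frad -0.3 Fz -0.4 w27.9 gf0.0
soft t27.97 z103.5 Ftan 2.0 Frad 1.1 Fz 4.3 w9.8 gf8.0
```

```bash
python3 - <<'E'
from h import *
grip(0,28);st("firm")
p,r=pose(0,103-OFF);p[2]+=6;robot.servo_line(p,feed=20);st("l6")
p[2]+=11.5;robot.servo_line(p,feed=30);st("l17.5");robot.hold(.25);st("")
E
```

```text
firm t28.18 z103.5 Ftan 1.0 Frad 0.7 Fz 6.0 w9.6 gf28.0
l6 t28.63 z108.9 Ftan 2.2 Frad -4.4 Fz -7.8 w9.6 gf28.0
l17.5 t29.17 z120.3 Ftan 2.1 Frad -5.7 Fz -9.6 w9.5 gf28.0
 t29.42 z120.2 Ftan 2.5 Frad -5.4 Fz -10.1 w9.7 gf28.0
```

```bash
python3 - <<'E'
from h import *
for th in np.linspace(0,.881,7)[1:]:
    p,r=pose(th,120.5-OFF);robot.servo_line(p,feed=35,rotation=r)
st("swung",th)
for d in(13.5,12.7,12.1,11.5,11.):
    p[2]=103+d-OFF;robot.servo_line(p,feed=12);F=st(f"pl{d}",th)
    if F[1]>-3.5:break
E
```

```text
swung t32.82 z120.4 Ftan 0.6 Frad -2.5 Fz -11.6 w9.6 gf28.0
pl13.5 t33.30 z116.4 Ftan -0.9 Frad -2.2 Fz -8.5 w9.6 gf28.0
pl12.7 t33.55 z115.6 Ftan -1.4 Frad -3.8 Fz -9.2 w9.9 gf28.0
pl12.1 t33.80 z115.0 Ftan -1.9 Frad -3.4 Fz -9.8 w10.2 gf28.0
pl11.5 t34.05 z114.5 Ftan -1.3 Frad -3.2 Fz -9.0 w9.6 gf28.0
pl11.0 t34.30 z114.0 Ftan -1.6 Frad -4.0 Fz -9.2 w9.7 gf28.0
```

```bash
python3 - <<'E'
from h import *
th=.881;p,r=pose(th,103-OFF)
for d in(10.3,9.6,8.9,8.2,7.,5.5,4,2.5,1.2,.6):
    p[2]=103+d-OFF;robot.servo_line(p,feed=12);F=st(f"pl{d}",th)
    if F[1]>-3.5 or abs(F[0])>8:break
E
```

```text
pl10.3 t34.55 z113.3 Ftan -1.7 Frad -3.8 Fz -7.5 w9.5 gf28.0
pl9.6 t34.80 z112.6 Ftan -1.0 Frad -3.1 Fz -9.3 w10.2 gf28.0
pl8.9 t35.05 z111.9 Ftan -1.6 Frad -3.5 Fz -8.6 w9.9 gf28.0
pl8.2 t35.30 z111.2 Ftan -1.4 Frad -3.1 Fz -7.7 w9.7 gf28.0
pl7.0 t35.55 z110.0 Ftan -1.5 Frad -2.6 Fz -9.0 w9.6 gf28.0
pl5.5 t35.83 z108.5 Ftan -1.5 Frad -2.9 Fz -7.1 w9.7 gf28.0
pl4 t36.10 z107.0 Ftan -1.3 Frad -3.0 Fz -7.6 w9.9 gf28.0
pl2.5 t36.38 z105.5 Ftan -1.4 Frad -3.0 Fz -7.7 w9.6 gf28.0
pl1.2 t36.63 z104.2 Ftan -0.8 Frad -3.2 Fz -7.5 w9.9 gf28.0
pl0.6 t36.88 z103.6 Ftan -1.5 Frad -3.6 Fz -5.9 w9.9 gf28.0
```

The pin went down the notch with no wall contact. Next I'll release, retreat and verify.

```bash
python3 - <<'E'
from h import *
th=.881;grip(.35);st("open",th)
p,r=pose(th,185-OFF);robot.servo_line(p,feed=120);st("up",th)
robot.movep([350,-200,200],r);st("away")
a=[]
for c in("top","scene"):
    im=viewer.read_camera(c)[...,::-1]
    for n in("ring_grip","nest","part","check_post","spare","brass_tube"):print(c,n,world(n,c))
    u,v=pix([548,81,60],c).astype(int);a.append(cv2.resize(im[v-75:v+75,u-75:u+75],(400,400),interpolation=cv2.INTER_CUBIC))
cv2.imwrite("pics/end.png",np.hstack(a));print(robot.observe()["t"])
E
```

```text
open t37.39 z103.8 Ftan -0.0 Frad -0.2 Fz 0.0 w31.9 gf0.0
up t38.22 z184.5 Ftan 0.4 Frad 0.3 Fz 0.5 w32.6 gf0.0
away t39.21 z239.4 Ftan 0.6 Frad -0.0 Fz 0.4 w32.2 gf0.0
top ring_grip [(0.43, array([505.4, -10.6, 120.9]))]
top nest [(0.82, array([588.1, 169. ,  68.6])), (0.46, array([624.7, 266. ,   3.8]))]
top part [(0.83, array([ 7.929e+02,  1.223e+02, -6.000e-01])), (0.78, array([592.7, 170. ,  64.2])), (0.72, array([790.1,  33.5,  -0.8]))]
top check_post [(0.82, array([624.5, 266.5,   4.5]))]
top spare [(0.93, array([446.2, 341.6,   2. ]))]
top brass_tube [(0.7, array([ 566.8, -181.8,    2.3]))]
scene ring_grip [(0.68, array([505.7,  -9.8, 122.7]))]
scene nest [(0.95, array([592. , 167.9,  71.9]))]
scene part [(0.91, array([790.7,  34.2,   1.1])), (0.76, array([796.3, 122.3,   1.9]))]
scene check_post [(0.76, array([624.7, 268.4,   2.5]))]
scene spare [(0.8, array([445.1, 346.1,   2.8]))]
scene brass_tube [(0.64, array([ 565. , -177.3,    2.9]))]
39.9083
```

View pics/end.png

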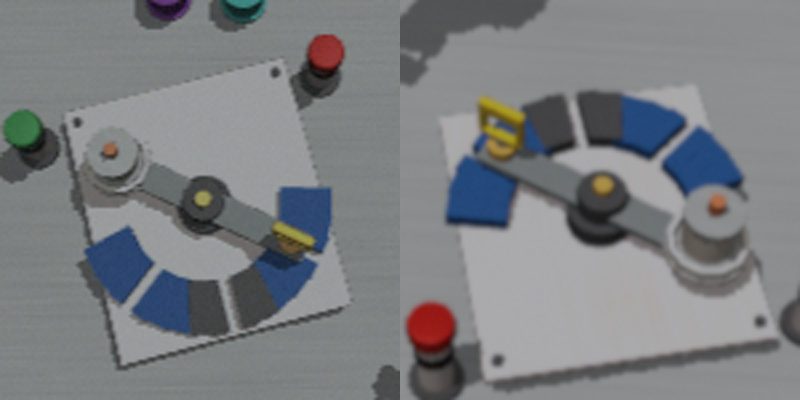

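The ring is over the notch in the right-hand blue plate (top crop (293,235)). It measures 121–123 mm high, which means the plunger is home. The part stands in its nest at crop (112,152), next to the green cap, and the bystanders haven't moved.

```bash
python3 -c "
from h import *
print(robot.job_done())"
```

```text
the job is handed in; nothing more can be done
None
```

I turned the turret to the green-capped column, the pin is home in that blue plate's notch, and I let go and handed the job in at about 40 s; no verdict came back, but the last pictures showed the part standing in its nest and the bystanders unmoved.

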